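Dishwasher tablet through the self-closing flap of its store

ROBOT

A 6-joint arm with a two-finger parallel gripper is mounted at the origin on a cart in front of the work surface, level with it; the furniture and walls round the work are solid. World frame = base frame: x ahead of the robot, y to its left, z up, the work surface at z = 0. Lengths are in m, angles in rad, forces in N, time in s.
With the tool pointing down it reaches from about 0.3 to 0.775 m from the base axis. Payload 14.6 kg.
Tool frame: the origin (TCP) lies at the very end of the fingers, on their centre line; the grasp point (between the pads) lies 19 mm behind it; z points along the fingers, y is the line along which they close (so a half turn about z gives the same grasp; the last joint's range is limited). The gripper opens to 94 mm and grips with 3 to 60 N. Pads are 16 mm wide; open, the fingers measure 119 mm over their backs; the gripper's body (75 mm by 177 mm) begins 78 mm behind the grasp point.
Start: joints at [-1.313, 0.3, 1.521, -0, 1.321, -0.067], TCP at [0.176, -0.521, 0.205] pointing down, gripper open.
Joint ranges: [-3.03, 3.03], [-0.79, 2.21], [0.23, 2.52], [-1.04, 4.18], [0, 3.07], [-2.55, 2.55]. Speed limits (rad/s): [2.22, 2.22, 2.57, 3.14, 3.14, 3.14].

INTERFACE

Orientations are given as [roll, pitch, yaw] about the fixed x, y, z axes, in that order (R = Rz(yaw) Ry(pitch) Rx(roll)).
In Python, from station import ctrl gives the robot as it stands.
- The arm moves only by the tool move_arm, never from a script. Its argument "increments" is a list of rows, each a list of 7 numbers: the opening, from 0 (shut) to 1 (fully open), then the shift along the tool's x, y, z in units of 50 mm (1.0 is 50 mm), then the turn, a rotation vector about the tool's x, y, z in rad. In form: [[claw, tx, ty, tz, rx, ry, rz], ...]. A call has 1 to 20 rows; each row shifts and turns the commanded pose from where the row before left it, along the tool's axes as they then stand; what a row does not reach is not made up. A row lasts 1/10 s, in which the tool goes at most 50 mm and 8.59 degrees, less where a joint would pass 70% of its speed; a pose out of reach is approached as far as the arm can. A call is refused whole if a number of a shift passes 1 or a number of a turn 0.15, either way. A call with a gripper value outside its range is refused whole. The fingers move at their own pace and stop on an object; "force" is the grip in N (left out, the last holds). Time passes only in rows, so rows that do not move let the fingers close. It gives the time, the measured TCP pose, the force, the opening and the grip force at its end, in the units of the state.
- ctrl.get_obs(): the state, without advancing time (a new reading comes with each control period).
- ctrl.camera(name): name is "side" or "top"; returns a dict with "color" (480x640x3 uint8, blue, green, red), "K" (3x3 intrinsics, pixels), "pose" (4x4, takes a point from camera to world coordinates). Camera axes: x right, y down, z forward; pixel columns grow to the right and rows downward; lengths in m; the calibration is good to about 2 mm. A picture is of the moment at which its call begins. There is no depth.
- ctrl.hand_in(): hands the job in; it is judged then, once.
Trained networks look in a picture, given as the dict that the camera call returned (one of the last four; its "shot" number tells which), for a name from the list of things; names that differ only in an ending like _2 or _b are one class to them, and where a whole thing is asked for, a point or a joint stands for the part that bears it (a point fixed in the world has none). Each returns a list of dicts, best first, with "conf" (0 to 1); they miss things now and then, are a little off and sometimes report something else, mostly with a low value. They report only what shows in the picture. A call takes as long as a camera call. They do not tell look-alikes from the thing itself.
- ctrl.cut_out(name, picture): "mask" (480x640 bool, what is visible of it) and "centre" ([row, column] in pixels, amid what is visible of it).
The state is a dict: "time_s": time; "qpos": joint angles; "joint_vel": joint speeds; "tau": joint torques, N m; "ee_pos": TCP position; "eef_rot": TCP orientation; "force": force on the tool from outside, world axes, zero at the start; "moment": the same for the moment, N m; "grip_width": finger opening in m; "grip_force": force on a finger pad.
Only numpy, scipy, OpenCV 4.12 (cv2) and the standard library are available. Lean on these libraries where they do the work, as an engineer would, in place of code of your own. Each camera call takes 0.05 s, during which the arm holds its last target. There are 200 camera calls.

TASK

A loose dishwasher tablet lies on the deck of the tablet store. With one finger push the store's upstanding finger tab away from you so that the spring flap opens and hold it open, and with the other finger push the tablet along the deck over the edge so that it falls in; then take the hand away so that the flap shuts behind it. Only push: do not lift or carry the tablet, and leave the mug, the cocoa jar and the teaspoon alone.

Things in the scene. Friction and masses are not known exactly. Their poses are not given: they have to be found in the camera images.
- store: White tablet store (box) with grey top, fixed, 230 x 160 mm, 130 mm high, hollow, floor 8 mm up, walls 5 mm. Origin on the worktop under it; x to its back (away from the robot when unturned), y to its left, z up. Its flat top is at z = 130 mm: the deck from x = -120 mm (open front edge, no lip) to 0, then the mouth. Rims 4 mm high along both sides (y = +-77 mm) and the back (x = 107 mm).
- deck_edge (a point): Middle of the deck's far edge, where the flap is hinged: store x = 0, y = 0, z = 130 mm; axes as the store's. The mouth in the store's top runs from here 76 mm to the back and 25 mm to either side, and is closed by the flap. Two straight guide rails, 6 mm high, 5 mm thick, 42 mm apart inside (y = +-21 to 26 mm), run along deck and mouth from store x = -110 to 82 mm and keep the tablet in line; fingers can pass over them.
- flap (a joint): Aluminium flap over the mouth, hinged along the deck's edge (3 mm below the deck top). 0 = shut, level; grows to 2.0 rad as its far end swings DOWN into the store like a trapdoor. A spring shuts it by itself (0.05 N m shut, 0.14 N m at 1.5 rad; 1 to 8 N at the tab); the tablet's weight does not open it. The tab is one piece with it: pushing the tab to store +x opens the flap by the same angle.
- tab_top (a point): Middle of the top edge of the flap's black finger tab, left of the mouth: store y = 40 to 68 mm, rising 58 mm long from the hinge line (store x = 0) and, when shut, leaning 40 degrees to the robot's side: this point is then at store x = -37 mm, 41 mm above the deck. 5 mm thick, 8 mm at the top. A finger that pushes it to store +x, tip 10 to 15 mm above the deck, finally rides over it; 55 mm past store x = 0 it slips out.
- tablet: Pressed white dishwasher tablet, loose, 20 g, a flat-sided rounded block 30 mm (its x, the push direction) x 36 mm (its y) x 22 mm high with a small round bead 2 mm proud on top. Origin: centre of its underside, z up. Starts on the deck between the rails (2.5 mm play each side), its middle 55 to 85 mm before the hinge edge and within 2 mm of the store's x axis, nearly square to it.
- mug: Plain white mug with a handle, 85 x 120 mm, 98 mm high, loose on the worktop to the right of the store; a bystander. Origin: centre of its underside.
- cocoa: Round dark brown cocoa jar with a light lid, 69 mm across, 100 mm high, loose on the worktop to the left of the store; a bystander. Origin: centre of its underside.
- spoon: Teaspoon, 139 x 30 x 10 mm, lying on the worktop to the right of the store; a bystander. Origin: centre of its underside.
Things that resemble listed ones, but are neither listed nor needed, are in the scene too. There is more than one size of the tablet; the one meant has the size given above.

How it is judged:
By the outcome, as a careful person would: the job done as asked, in the order asked, and still so for the second after the job is handed in, with the robot touching nothing.
It also fails if it takes over 38 s, if anything falls off the work surface, if the arm or the gripper's body presses on something with over 40 N, if the wrist force passes 120 N, or if a joint passes its speed limit or range.

## Working session

There is one attempt and no reset: what is moved stays moved. The work goes in short steps, Python scripts to look and compute and a tool call to move; the robot and the scene stay as the last step left them, time stands still between calls to the robot, and variables do not carry over. Pictures are saved under pics/ and viewed, at most 10 in all, crops included, and the job is handed in when it is done.

Besides the shell and the picture viewer there is one more tool, called after "Emit:" by a JSON object that holds its "method" and its "body", one argument or row to a line. move_arm: Moves the arm, as the interface text tells. Its arguments: {"type":"object","properties":{"increments":{"type":"array","items":{"type":"array","items":{"type":"number"}}},"force":{"type":"number"}},"required":["increments"]}

```bash
mkdir -p pics
cat > h.py <<'E'
import numpy as np, cv2
from station import ctrl
def ray(p,u,v):
    d=np.linalg.inv(p["K"])@[u,v,1]; T=p["pose"]; return T[:3,3],T[:3,:3]@d
def at_z(p,u,v,z):
    o,d=ray(p,u,v); return o+d*(z-o[2])/d[2]
def proj(p,X):
    T=p["pose"]; c=T[:3,:3].T@(np.array(X)-T[:3,3]); q=p["K"]@c; return q[:2]/q[2]
E
python3 - <<'E'
from h import *
np.set_printoptions(precision=3,suppress=True)
for n in ("top","side"):
    p=ctrl.camera(n); cv2.imwrite(f"pics/{n}0.png",p["color"]); print(n,p["pose"],p["K"][0])
    for o in ("store","tablet","tab_top","flap","mug","cocoa","spoon"):
        for r in ctrl.cut_out(o,p)[:3]:
            c=r["centre"]; print(o,round(r["conf"],2),np.round(c),r["mask"].sum(),at_z(p,c[1],c[0],.13))
o=ctrl.get_obs(); print(o["time_s"],o["ee_pos"],o["eef_rot"])
E
```

```text
top [[ 0.003 -0.996  0.089  0.476]
 [-1.    -0.004 -0.016 -0.123]
 [ 0.017 -0.089 -0.996  1.178]
 [ 0.     0.     0.     1.   ]] [545.321   0.    317.168]
store 0.96 [237. 321.] 9693 [ 0.573 -0.148  0.13 ]
tablet 0.66 [309. 439.] 504 [ 0.436 -0.373  0.13 ]
tablet 0.64 [266. 336.] 285 [ 0.516 -0.178  0.13 ]
tablet 0.57 [234. 242.] 485 [0.577 0.005 0.13 ]
tab_top 0.64 [222. 314.] 1134 [ 0.601 -0.134  0.13 ]
flap 0.86 [223. 315.] 1083 [ 0.6   -0.136  0.13 ]
mug 0.93 [193. 397.] 1878 [ 0.659 -0.295  0.13 ]
cocoa 0.89 [302. 260.] 954 [ 0.447 -0.031  0.13 ]
spoon 0.63 [237. 405.] 469 [ 0.573 -0.31   0.13 ]
side [[ 0.997 -0.041  0.071  0.492]
 [-0.08  -0.685  0.724 -0.955]
 [ 0.019 -0.727 -0.686  0.889]
 [ 0.     0.     0.     1.   ]] [544.951   0.    311.762]
store 0.98 [259. 316.] 11005 [ 0.573 -0.221  0.13 ]
tablet 0.63 [377. 247.] 751 [ 0.442 -0.475  0.13 ]
tablet 0.57 [239. 286.] 313 [ 0.518 -0.161  0.13 ]
tab_top 0.86 [227. 326.] 525 [ 0.603 -0.129  0.13 ]
tab_top 0.17 [256. 314.] 11107 [ 0.572 -0.213  0.13 ]
flap 0.59 [227. 328.] 530 [ 0.606 -0.13   0.13 ]
mug 0.73 [315. 368.] 2531 [ 0.653 -0.365  0.13 ]
cocoa 0.56 [212. 251.] 724 [ 0.447 -0.072  0.13 ]
spoon 0.75 [345. 326.] 396 [ 0.574 -0.422  0.13 ]
spoon 0.73 [258. 311.] 11037 [ 0.564 -0.218  0.13 ]
0.8 [ 0.176 -0.521  0.205] [ 3.142 -0.     0.325]
```

View pics/top0.png

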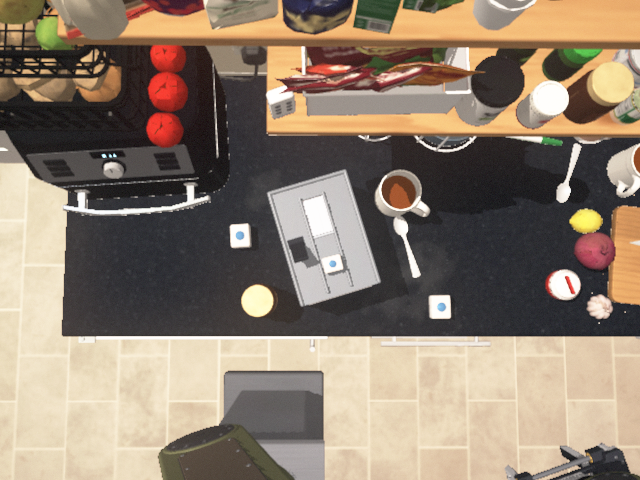

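View pics/side0.png

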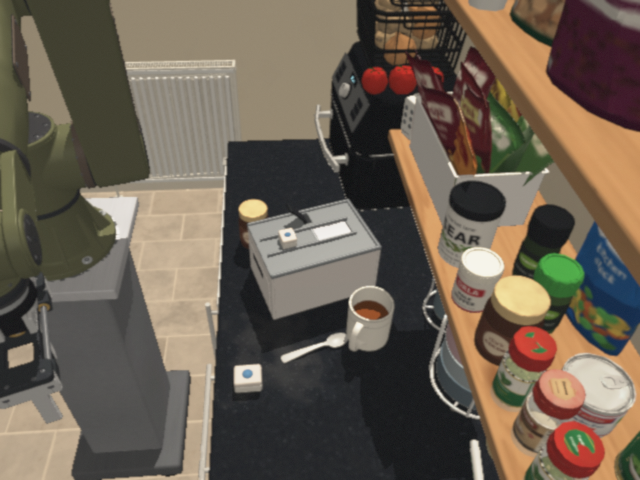

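The top view shows the store at about (321,237), turned about +0.29 rad. Its tablet is at (333,264), with look-alikes at (440,307) and (240,236). The black tab is at (299,248) and the white flap at (319,215). The side view agrees: tablet at (287,238), tab at (300,217). Next I'll fit the store pose.

```bash
cat > fit.py <<'E'
from h import *
from scipy.optimize import least_squares
np.set_printoptions(precision=4,suppress=True)
def S(q,P):
    c,s=np.cos(q[2]),np.sin(q[2]); P=np.array(P,float)
    return np.array([q[0]+c*P[0]-s*P[1],q[1]+s*P[0]+c*P[1],P[2]])
if __name__=="__main__":
    p=ctrl.camera("top"); s=ctrl.camera("side")
    cor=[(-.12,-.08,.13),(-.12,.08,.13),(.11,.08,.134),(.11,-.08,.134)]
    pt=[(380,283),(302,305),(268,192),(347,170)]; ps=[(257,272),(249,223),(348,203),(379,243)]
    for use in ([1,0],[0,1],[1,1]):
        f=lambda q:np.concatenate([w*(proj(c,S(q,P))-m) for c,pp,w in((p,pt,use[0]),(s,ps,use[1])) for P,m in zip(cor,pp)])
        r=least_squares(f,[.58,-.15,.29]); print(use,r.x,r.fun)
    q=r.x
    pts=cor+[(0,-.025,.13),(0,.025,.13),(.076,.025,.13),(.076,-.025,.13),(-.037,.04,.171),(-.037,.068,.171)]
    out=[]
    for c,b in((p,(260,160)),(s,(240,190))):
        z=4; im=cv2.resize(c["color"][b[1]:b[1]+150,b[0]:b[0]+150],None,fx=z,fy=z,interpolation=cv2.INTER_CUBIC)
        for P in pts:
            u=proj(c,S(q,P)); cv2.circle(im,tuple(int(v) for v in (u-b+.5)*z),3,(0,0,255),1)
        out.append(im)
    im=cv2.resize(np.hstack(out),(800,400)); cv2.imwrite("pics/fit.png",im)
    for c in(p,s):
        for r in ctrl.cut_out("tablet",c):
            m=r["centre"]; X=at_z(c,m[1],m[0],.147)
            d=X[:2]-q[:2]; C,s_=np.cos(q[2]),np.sin(q[2]); print("tab store xy",C*d[0]+s_*d[1],-s_*d[0]+C*d[1])
    # shelf corner triangulation
    A=[];B=[]
    for o,d in (ray(p,268,132),ray(s,391,137)):
        d=d/np.linalg.norm(d);M=np.eye(3)-np.outer(d,d);A.append(M);B.append(M@o)
    x=np.linalg.lstsq(np.vstack(A),np.hstack(B),rcond=None);print("shelf",x[0],x[1])
E
python3 fit.py
```

```text
[1, 0] [ 0.5771 -0.1525  0.286 ] [ 1.0108 -0.1123 -1.0777  1.4043 -0.0522 -0.4382  0.1354 -0.9219  0.
  0.     -0.      0.      0.     -0.      0.      0.    ]
[0, 1] [ 0.57   -0.149   0.2101] [-0.      0.     -0.      0.      0.     -0.      0.      0.      5.2846
  1.3003 -3.8202 -4.0016  1.0667 -4.0221 -2.8823  5.7911]
[1, 1] [ 0.5736 -0.1513  0.2571] [-0.9945  3.3276 -3.7829  2.5281  0.593  -0.2522  1.4191  1.5185  9.9087
  3.8058 -3.253  -1.2562  0.3852 -4.5361 -0.1592  4.3913]
tab store xy 0.04080502026117968 0.15091288481119883
tab store xy -0.05962595868542635 -0.009014074543734235
tab store xy -0.1876942431274371 -0.17851320474392948
tab store xy -0.04649093517084906 -0.14782828414503527
tab store xy -0.20800440114660113 -0.28858318260579274
shelf [ 0.7319 -0.0559  0.2952] [0.]
```

View pics/fit.png

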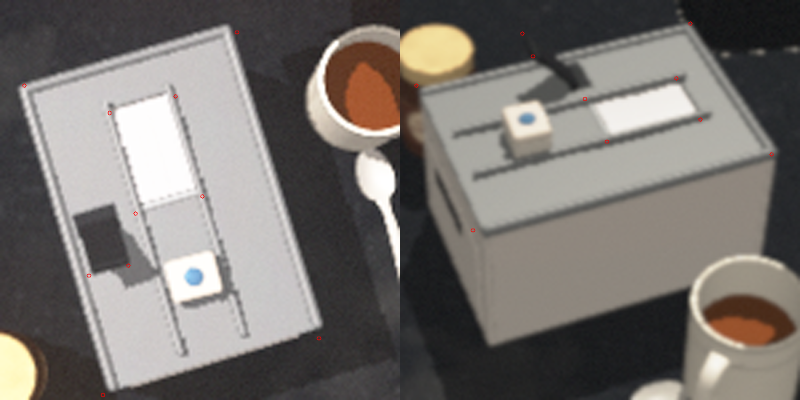

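The crop sharpens the corners. In the top view, FL is at (300.5,306) and FR at (380.4,282.6). In the side view, FR is at (272.2,277.4), so my first side estimate was off. The tablet's blue bead is at (332.8,263.9) top and (287.6,234.6) side. I'll refit.

```bash
cat > fit2.py <<'E'
from fit import *
p=ctrl.camera("top"); s=ctrl.camera("side")
cor=[(-.12,-.08,.132),(-.12,.08,.132),(.11,.08,.134),(.11,-.08,.134),(0,.025,.13),(0,-.025,.13),(.076,.023,.127),(.076,-.023,.127)]
k=150/400
pt=np.array([(321,327),(108,390),(22,85),(230,26),(140,209),(202,190),(112,103),(172,90)])*k+(260,160)-.4
ps=np.array([(86,233),(22,92),(290,25),(373,152),(195,107),(213,137),(283,82),(300,113)])*k+(240,190)-.4
for use in ([1,0],[0,1],[1,1]):
    f=lambda q:np.concatenate([w*(proj(c,S(q,P))-m) for c,pp,w in((p,pt,use[0]),(s,ps,use[1])) for P,m in zip(cor,pp)])
    r=least_squares(f,[.58,-.15,.29],loss="soft_l1"); print(use,r.x,f(r.x).round(1))
q=r.x
def inv(X):
    d=X[:2]-q[:2];C,s_=np.cos(q[2]),np.sin(q[2]);return np.array([C*d[0]+s_*d[1],-s_*d[0]+C*d[1]])
print("bead",inv(at_z(p,332.4,263.5,.154)),inv(at_z(s,287.2,234.2,.154)))
# tab top edge: top view front edge (90,274),(132,262)
for u in((90,274),(130,262),(73,214),(116,205)): print("tab",inv(at_z(p,u[0]*k+259.6,u[1]*k+159.6,.171)))
E
python3 fit2.py
```

```text
[1, 0] [ 0.5781 -0.1519  0.2818] [ 0.6  0.4  0.2 -0.  -0.  -0.7  1.2 -0.7 -1.4 -0.3  0.2 -0.2 -0.6  1.9
 -0.4  0.4 -0.  -0.  -0.  -0.   0.  -0.   0.  -0.  -0.  -0.   0.   0.
 -0.  -0.   0.   0. ]
[0, 1] [ 0.5782 -0.1534  0.2953] [ 0.  -0.   0.   0.   0.   0.   0.  -0.  -0.  -0.   0.  -0.  -0.   0.
 -0.   0.  -0.2  0.1 -0.8 -0.8  0.2 -0.8  2.3 -0.3 -1.9 -2.5  0.5  2.1
 -1.   0.1  1.8  2.5]
[1, 1] [ 0.5781 -0.1523  0.2867] [ 1.1  0.1  0.7  0.1 -0.  -0.4  1.1 -0.8 -1.1 -0.3  0.4 -0.3 -0.6  2.
 -0.4  0.4 -0.8 -0.6 -0.6 -1.5  0.6 -1.   2.1 -0.3 -1.9 -2.8  0.3  1.7
 -0.9 -0.1  1.8  2.4]
bead [-0.06    0.0006] [-0.0612 -0.0036]
tab [-0.0383  0.0702]
tab [-0.038   0.0413]
tab [0.0051 0.07  ]
tab [0.0028 0.0396]
```

Emit:
{"method": "move_arm", "body": {
  "increments": [
    [0.65,0,0,-0.45,0,0,0],
    [0.65,0,0,-0.45,0,0,0],
    [0.65,0.51,-0.315,0,0,0,0],
    [0.65,0.51,-0.315,0,0,0,0],
    [0.65,0.51,-0.315,0,0,0,0],
    [0.65,0.51,-0.315,0,0,0,0],
    [0.65,0.51,-0.315,0,0,0,0],
    [0.65,0.51,-0.315,0,0,0,0],
    [0.65,0.51,-0.315,0,0,0,0],
    [0.65,0.51,-0.315,0,0,0,0],
    [0.65,0.51,-0.315,0,0,0,0],
    [0.65,0.51,-0.315,0,0,0,0],
    [0.65,0.51,-0.315,0,0,0,0],
    [0.65,0.51,-0.315,0,0,0,0],
    [0.65,0.51,-0.315,0,0,0,0],
    [0.65,0.51,-0.315,0,0,0,0],
    [0.65,0.51,-0.315,0,0,0,0],
    [0.65,0.51,-0.315,0,0,0,0]
  ]
}}

```text
time_s: 2.9
ee_pos: [0.4825, -0.1511, 0.2505]
eef_rot: [3.141, -0.0, 0.325]
force: [0.2, -0.2, -0.1]
grip_width: 0.0612
grip_force: 0.0
```

Emit:
{"method": "move_arm", "body": {
  "increments": [
    [0.65,0,0,0,0,0,0.1],
    [0.65,0,0,0,0,0,0.1],
    [0.65,0,0,0,0,0,0.1],
    [0.65,0,0,0,0,0,0.1],
    [0.65,0,0,0,0,0,0.1],
    [0.65,0,0,0,0,0,0.1],
    [0.65,0,0,0,0,0,0.1],
    [0.65,0,0,0,0,0,0.087],
    [0.65,0,0,0,0,0,0],
    [0.65,0,0,0,0,0,0]
  ]
}}

```text
time_s: 3.9
ee_pos: [0.4817, -0.1522, 0.2504]
eef_rot: [3.142, 0.0, -0.46]
force: [0.3, -0.4, -0.0]
grip_width: 0.061
grip_force: 0.0
```

Emit:
{"method": "move_arm", "body": {
  "increments": [
    [0.65,0,0,0.36,0,0,0],
    [0.65,0,0,0.36,0,0,0],
    [0.65,0,0,0.36,0,0,0],
    [0.65,0,0,0.36,0,0,0],
    [0.65,0,0,0.36,0,0,0],
    [0.65,0,0,0.36,0,0,0],
    [0.65,0,0,0,0,0,0]
  ]
}}

```text
time_s: 4.6
ee_pos: [0.4808, -0.1519, 0.1405]
eef_rot: [3.141, 0.004, -0.46]
force: [-1.0, -0.0, 0.4]
grip_width: 0.0612
grip_force: 0.0
```

```bash
cat > look.py <<'E'
import sys
from h import *
out=[]
for n,b in(("top",(250,140)),("side",(220,150))):
    c=ctrl.camera(n); out.append(cv2.resize(c["color"][b[1]:b[1]+200,b[0]:b[0]+200],(400,400),interpolation=cv2.INTER_CUBIC))
cv2.imwrite(f"pics/{sys.argv[1]}.png",np.hstack(out)); o=ctrl.get_obs(); print(o["ee_pos"],o["force"],o["time_s"])
E
python3 look.py pre
```

```text
[ 0.48189965 -0.15226684  0.14295204] [1.29142178 0.1151144  0.67719128] 4.7
```

View pics/pre.png

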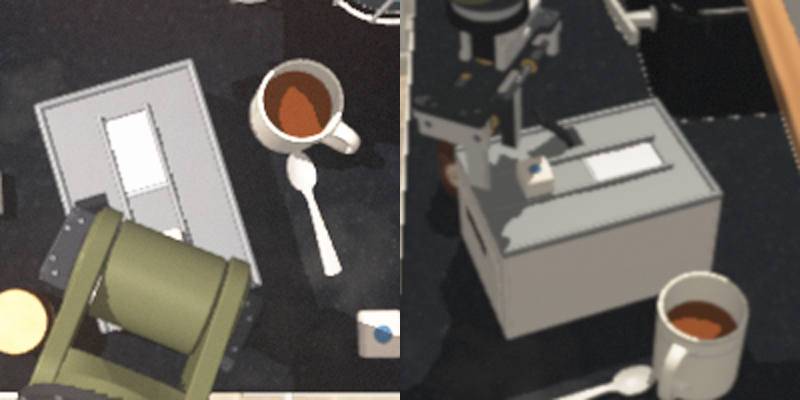

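The rear finger stands behind the tablet, at (490,190) in the side crop. The front finger stands before the tab, at (515,130), and is clear of it. Now I'll push along store +x.

Emit:
{"method": "move_arm", "body": {
  "increments": [
    [0.65,0.088,-0.081,0,0,0,0],
    [0.65,0.088,-0.081,0,0,0,0],
    [0.65,0.088,-0.081,0,0,0,0],
    [0.65,0.088,-0.081,0,0,0,0],
    [0.65,0.088,-0.081,0,0,0,0],
    [0.65,0.088,-0.081,0,0,0,0],
    [0.65,0.088,-0.081,0,0,0,0],
    [0.65,0.088,-0.081,0,0,0,0],
    [0.65,0.088,-0.081,0,0,0,0],
    [0.65,0.088,-0.081,0,0,0,0],
    [0.65,0.088,-0.081,0,0,0,0],
    [0.65,0.088,-0.081,0,0,0,0],
    [0.65,0.088,-0.081,0,0,0,0],
    [0.65,0,0,0,0,0,0]
  ]
}}

```text
time_s: 6.1
ee_pos: [0.5566, -0.1306, 0.1422]
eef_rot: [3.141, 0.001, -0.462]
force: [-4.8, -1.5, 3.5]
grip_width: 0.0609
grip_force: 3.1
```

```bash
python3 look.py mid
```

```text
[ 0.55644016 -0.13063134  0.14230822] [-5.90017943 -1.52782228  3.94008903] 6.2
```

View pics/mid.png

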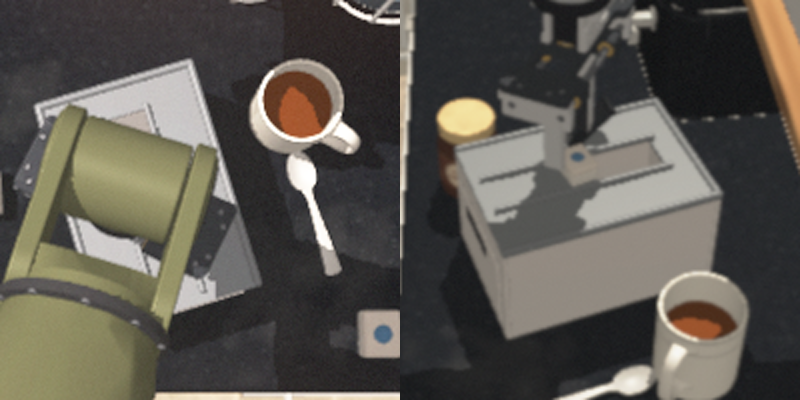

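In the side crop the flap is open, with the mouth showing at (625,160), and the tablet at (578,160) is at the edge. I'll push on.

Emit:
{"method": "move_arm", "body": {
  "increments": [
    [0.65,0.076,-0.07,0,0,0,0],
    [0.65,0.076,-0.07,0,0,0,0],
    [0.65,0.076,-0.07,0,0,0,0],
    [0.65,0.076,-0.07,0,0,0,0],
    [0.65,0.076,-0.07,0,0,0,0],
    [0.65,0,0,0,0,0,0],
    [0.65,0,0,0,0,0,0],
    [0.65,0,0,0,0,0,0]
  ]
}}

```text
time_s: 7.0
ee_pos: [0.5817, -0.1233, 0.1429]
eef_rot: [-3.141, -0.001, -0.462]
force: [1.5, -0.0, 4.4]
grip_width: 0.0611
grip_force: 2.0
```

```bash
python3 look.py end
```

```text
[ 0.58154373 -0.12335485  0.14284053] [1.43875777 1.18820662 4.93546676] 7.1
```

View pics/end.png

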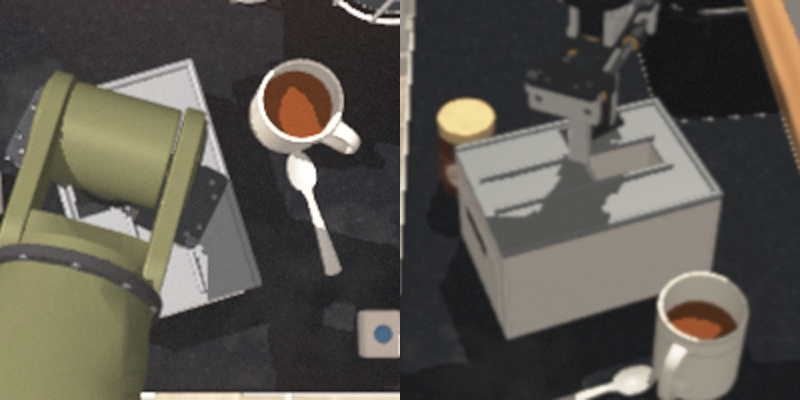

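The tablet has dropped out of sight into the mouth, with the flap still open. I'll lift straight up and then draw back.

Emit:
{"method": "move_arm", "body": {
  "increments": [
    [0.65,0,0,-0.3,0,0,0],
    [0.65,0,0,-0.4,0,0,0],
    [0.65,0,0,-0.5,0,0,0],
    [0.65,0,0,-0.5,0,0,0],
    [0.65,0,0,-0.5,0,0,0],
    [0.65,-0.45,0.22,0,0,0,0],
    [0.65,-0.45,0.22,0,0,0,0],
    [0.65,-0.45,0.22,0,0,0,0],
    [0.65,-0.45,0.22,0,0,0,0],
    [0.65,-0.45,0.22,0,0,0,0],
    [0.65,-0.45,0.22,0,0,0,0],
    [0.65,-0.45,0.22,0,0,0,0],
    [0.65,-0.45,0.22,0,0,0,0],
    [0.65,0,0,0,0,0,0],
    [0.65,0,0,0,0,0,0]
  ]
}}

```text
time_s: 8.6
ee_pos: [0.3809, -0.122, 0.2525]
eef_rot: [-3.142, -0.0, -0.463]
force: [0.2, 0.5, -0.5]
grip_width: 0.0611
grip_force: 0.0
```

```bash
python3 look.py done
```

```text
[ 0.38131591 -0.12193193  0.25228177] [ 0.90745395 -0.88234351  0.30906386] 8.7
```

View pics/done.png

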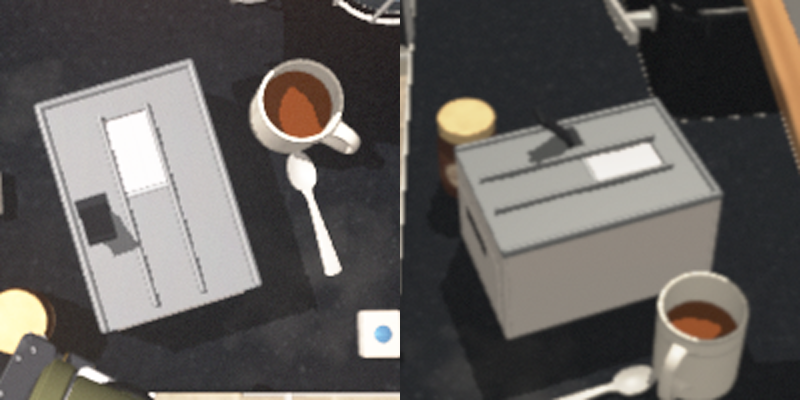

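The flap is shut, with its white plate level at (137,150) in the top crop. The deck is empty and the bystanders haven't moved.

```bash
python3 -c "
from station import ctrl
print(ctrl.hand_in())"
```

```text
the job is handed in; nothing more can be done
None
```

The tablet was pushed over the edge into the store, the flap has shut behind it, the mug, cocoa jar and teaspoon were not touched, and I handed the job in at about 9 s; no verdict came back.

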